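# Straightedge against the scraper bar, bolt shot over it

### The job

Take the straightedge out of its grey holder and lay it flat on the jig plate with its long edge flush against the front face of the white bar, blue grip up, spanning the bar's whole length with the plain end in the bolt's path, and let go of it. Then slide the bolt by its red knob over the straightedge's plain end, fully home into the brass keeper, leaving the straightedge flush. Leave the other things on the bench where they are.

Things in the scene. Friction and masses are not known exactly. Their poses are not given: they have to be found in the camera images.
- jig: Steel jig fixed to the bench. Origin on the bench (z 0) under the white bar's front face; x points into the white bar, away from the robot, y along the bar, z up. Plate 8 mm thick, x -45 to 55, y -105 to 105 mm, with a tongue for the bolt at x -190 to -45, y 58 to 102 mm. The bench at jig x -150 to -50, y -150 to 50 mm is free for putting things down.
- bar_face (a point): Foot of the white bar's front face, on the plate (jig 0, 0, 8 mm), axes as the jig's. The white plastic bar, 150 x 45 x 14 mm, is screwed to the plate: face at jig x = 0 looking to -x, y -85 to 65 mm, top at z = 22 mm. The straightedge belongs on the plate against this face.
- bolt (a joint): Sliding bolt, m: 0 = drawn back, 0.068 = fully home through the keeper; moves along jig +x, about 2 N friction. Round rod 12 mm thick at jig y = 80 mm, axis z = 29 mm, tip at jig x = -52 mm plus the joint value. Passes 3 mm above the straightedge's metal lying on the plate. Two guide straps at jig x -92 to -82 and -62 to -52 mm, tops at z = 40 mm.
- bolt_knob (a point): Grip point on the bolt's upright red knob, 15 mm below its top: round post 16 mm thick, z = 29 to 75 mm, at jig y = 80 mm, jig x = -174 mm plus the joint value. Axes as the jig's.
- keeper (a point): Centre of the brass keeper of the bolt (jig 12, 80, 29 mm): an arch 12 mm long (jig x 6 to 18), y 68 to 92 mm, top at z = 40 mm.
- holder: Grey holder fixed to the bench, with the straightedge in it at the start; origin on the bench, x along it. Floor 15 mm high. Walls at y = +-19 mm and an end wall at x = -107 mm, all 65 mm high, enclose the blue grip from x = -110 to -4 mm; at x -4 to 85 mm only a rib 18 mm wide, 15 mm high lies under the straightedge, so there it can be taken across its width.
- straightedge: Aluminium strip 190 x 30 x 12 mm (x, y, z), origin at the middle of its underside, x along it towards the plain end, z up. Upright blue grip on top, 14 mm thick (y -7 to 7), x -88 to -8 mm, z 12 to 46 mm. Balance point about x = -20 mm; 220 g. In the holder it lies along the holder's x with its underside at z = 15 mm.
- edge_plain (a point): Point on the lower edge of the straightedge that goes against the white bar, near the plain end: straightedge (90, -15, 0) mm.
- edge_grip (a point): The same edge near the blue grip's end: straightedge (-90, -15, 0) mm.
- sample_jar: glass sample jar with a green cap, 60 mm across, 75 mm high. Bystander, to be left alone. Origin at the centre of its underside.
- beaker: open glass beaker, 72 mm across, 90 mm high. Bystander, to be left alone. Origin at the centre of its underside.
- dish: flat aluminium weighing dish, 90 mm across, 18 mm high. Bystander, to be left alone. Origin at the centre of its underside.
- spatula: spatula, 180 mm long, lying on the bench. Bystander, to be left alone. Origin at its middle, underside.
- wash_bottle: white bottle with a red cap, 68 mm across, 160 mm high. Bystander, to be left alone. Origin at the centre of its underside.
- can: can, 70 mm across, 100 mm high. Bystander, to be left alone. Origin at the centre of its underside.
Mind the look-alikes: they are no part of the job. What is shaped like the straightedge but green is not meant.

How it is judged:
By the outcome, as a careful person would: the job done as asked, in the order asked, and still so for the second after the job is handed in, with the robot touching nothing.
It also fails if it takes over 70 s, if anything falls off the work surface, if the arm or the gripper's body presses on something with over 40 N, if the wrist force passes 120 N, or if a joint passes its speed limit or range.

### The arm

A 7-joint arm with a two-finger parallel gripper is mounted at the origin on the work surface. World frame = base frame: x ahead of the robot, y to its left, z up, the work surface at z = 0. Lengths are in m, angles in rad, forces in N, time in s.
With the tool pointing down it reaches from about 0.35 to 0.9 m from the base axis. Payload 8.1 kg.
Tool frame: the origin (TCP) lies midway between the tips of the shut fingers; the grasp point (between the pads) lies 19 mm behind it (ctrl.grip_point_offset is the distance from the TCP to the grasp point, in m); z points along the fingers, y is the line along which they close (so a half turn about z gives the same grasp; the last joint's range is limited). The gripper opens to 85 mm and grips with 20 to 120 N. Pads are 22 mm wide; open, the fingers measure 114 mm over their backs; the gripper's body (76 mm by 85 mm) begins 54 mm behind the grasp point. The pads swing forward as they close: fully open they stand 13 mm farther back than shut.
Start: joints at [1.128, 0.434, 0.025, 1.573, -0.012, 1.134, -0.075], TCP at [0.208, -0.589, 0.231] pointing down, gripper open.
Joint ranges: [-2.62, 2.62], [-0.44, 2.09], [-1.27, 1.32], [0.08, 2.57], [-1.32, 4.46], [0.12, 2], [-2.74, 2.74]. Speed limits (rad/s): [2.22, 2.22, 3.01, 3.01, 3.14, 3.14, 3.14].

### API

Orientations are given as a 3x3 rotation matrix whose columns are the frame's x, y, z axes.
In Python, from cell import monitor, optics, finish_job, ctrl gives the robot as it stands.
- The arm moves only by the tool drive_tool, never from a script. Its argument "moves" is a list that holds one entry, the list of rows, each a list of 7 numbers: the opening, from -1 (shut) to 1 (fully open), then the shift along the tool's x, y, z in units of 0.5 m (1.0 is 0.5 m), then the turn, a rotation vector about the tool's x, y, z in units of 180 degrees (1.0 is 180 degrees). A call has 1 to 5 rows; each row is the pose to reach, as a shift and turn from the pose commanded when the call began, along the tool's axes at that moment, turning the shorter way round; what a row does not reach only later rows make up. A row lasts 1/12 s, in which the tool goes at most 41.7 mm and 7.16 degrees, less where a joint would pass 70% of its speed; a pose out of reach is approached as far as the arm can. A call with a number of a shift or a turn outside -1 to 1 is refused whole. A call with a gripper value outside its range is refused whole. The fingers move at their own pace and stop on an object; "newtons" is the grip in N (left out, the last holds). Time passes only in rows, so rows that repeat a pose let the fingers close. It gives the time, the measured TCP pose, the force, the opening and the grip force at its end, in the units of the state.
- monitor.get_state(): the state, without advancing time (a new reading comes with each control period).
- optics.grab_frame(name): name is "scene" or "top" or "wrist"; returns the picture (384x512x3 uint8, blue, green, red); there is no depth.
- optics.calibration(name): a dict with "mtx" (3x3 intrinsics, pixels), "origin" and "orientation" of the camera in the world. Camera axes: x right, y down, z forward; pixel columns grow to the right and rows downward; lengths in m; the calibration is good to about 2 mm. A picture is of the moment at which its call begins: read the wrist's pose just before it. calibration takes no time and is no camera call; for the wrist camera it gives the pose at the moment of the call.
- finish_job(): hands the job in; it is judged then, once.
The state is a dict: "clock": time; "joint_pos": joint angles; "joint_velocities": joint speeds; "effort": joint torques, N m; "tool_pos": TCP position; "orientation": TCP orientation; "ft_force": force on the tool from outside, world axes, zero at the start; "torque": the same for the moment, N m; "opening": finger opening in m; "finger_force": force on a finger pad.
Only numpy, scipy, OpenCV 4.12 (cv2) and the standard library are available. Lean on these libraries where they do the work, as an engineer would, in place of code of your own. Each camera call takes 0.05 s, during which the arm holds its last target. There are 200 camera calls.

## Working session

There is one attempt and no reset: what is moved stays moved. The work goes in short steps, Python scripts to look and compute and a tool call to move; the robot and the scene stay as the last step left them, time stands still between calls to the robot, and variables do not carry over. Pictures are saved under pics/ and viewed, at most 10 in all, crops included, and the job is handed in when it is done.

Besides the shell and the picture viewer there is one more tool, called after "Emit:" as a command line: name --argument value ..., lists and objects as JSON in quotes. drive_tool: Moves the arm, as the interface text tells. Shifts and turns lie within -1 to 1; 1 stands for 0.5 m of shift or 180 degrees of turn. Its arguments: {"type":"object","properties":{"moves":{"type":"array"},"newtons":{"type":"number"}},"required":["moves"]}

```bash
mkdir -p pics; ls; python3 - <<'E'
from cell import monitor, optics, ctrl
import cv2, numpy as np
for n in ("scene","top"):
    im=optics.grab_frame(n); cv2.imwrite(f"pics/{n}0.png",im)
    c=optics.calibration(n); print(n,np.round(c["mtx"],1).tolist(),np.round(c["origin"],4).tolist(),np.round(c["orientation"],3).tolist())
s=monitor.get_state(); print(s["clock"],s["tool_pos"],np.round(s["orientation"],3).tolist(),s["opening"],ctrl.grip_point_offset)
E
```

```text
pics
scene [[433.8, 0.0, 262.6], [0.0, 433.8, 199.2], [0.0, 0.0, 1.0]] [1.2058, 0.9457, 0.8053] [[-0.803, 0.323, -0.5], [0.596, 0.435, -0.675], [-0.0, -0.84, -0.542]]
top [[371.0, 0.0, 258.0], [0.0, 371.0, 196.9], [0.0, 0.0, 1.0]] [0.397, -0.0186, 1.0383] [[-0.027, -0.992, 0.127], [-1.0, 0.026, -0.01], [0.007, -0.127, -0.992]]
0.1 [ 0.2081064  -0.58885337  0.23057857] [[0.943, 0.333, -0.001], [0.333, -0.943, 0.001], [-0.0, -0.001, -1.0]] 0.08529140943201691 0.0187
```

View pics/top0.png

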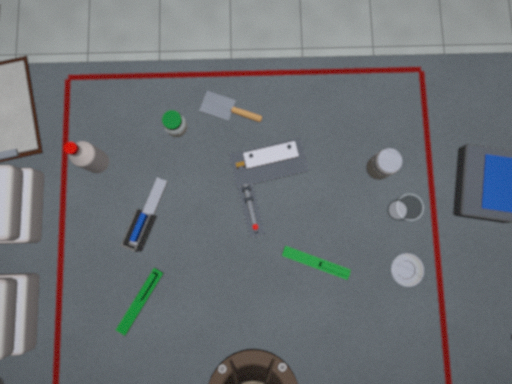

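View pics/scene0.png

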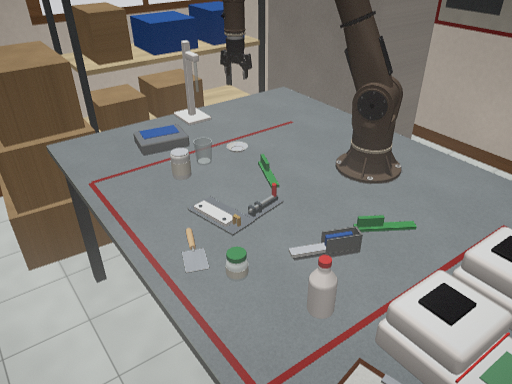

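The scene shows the straightedge with its blue grip in the grey holder at top (147,212), the metal end towards (157,185). The two green look-alikes are at top (140,300) and (316,262), and green is not meant. The jig is at top (270,160), with the white bar at (270,154), the keeper at (240,164) and the red knob at (256,228). Next I'll measure these and take one crop.

```bash
cat > h.py <<'E'
import numpy as np, cv2
from cell import monitor, optics, ctrl
from scipy.spatial.transform import Rotation as R
def ray(cal,uv,z):
    uv=np.atleast_2d(np.asarray(uv,float)); K=np.array(cal["mtx"]); 
    d=(np.linalg.inv(K)@np.c_[uv,np.ones(len(uv))].T).T@np.array(cal["orientation"]).T
    o=np.array(cal["origin"]); return o+d*((z-o[2])/d[:,2])[:,None]
def proj(cal,p):
    q=(np.atleast_2d(p)-np.array(cal["origin"]))@np.array(cal["orientation"]); q=q@np.array(cal["mtx"]).T
    return q[:,:2]/q[:,2:]
def blob(mask,roi=None):
    """minAreaRect of the biggest blob inside roi (u0,v0,u1,v1)"""
    m=mask.astype(np.uint8)*255
    if roi: k=np.zeros_like(m); k[roi[1]:roi[3],roi[0]:roi[2]]=1; m=m*k
    cs=cv2.findContours(m,cv2.RETR_EXTERNAL,cv2.CHAIN_APPROX_NONE)[0]
    return max(cs,key=cv2.contourArea)
def down(yaw):
    """tool pointing down, tool x axis at yaw from world x"""
    c,s=np.cos(yaw),np.sin(yaw); return np.array([[c,s,0],[s,-c,0],[0,0,-1.]])
def rows(p,Rt,p0=None,R0=None):
    """shift/turn in move units from the state (or given pose) to TCP p, orientation Rt"""
    if p0 is None:
        s=monitor.get_state(); p0=np.array(s["tool_pos"]); R0=np.array(s["orientation"])
    return np.round(np.r_[R0.T@(np.array(p)-p0)/.5, R.from_matrix(R0.T@Rt).as_rotvec()/np.pi],4).tolist()
E
python3 - <<'E'
from h import *
im=optics.grab_frame("top"); c=optics.calibration("top")
hsv=cv2.cvtColor(im,cv2.COLOR_BGR2HSV); H,S,V=[hsv[...,i].astype(int) for i in range(3)]
def rep(n,mask,roi,z):
    k=blob(mask,roi); r=cv2.minAreaRect(k); b=cv2.boxPoints(r); P=ray(c,b,z); q=ray(c,[r[0]],z)[0]
    e=[np.linalg.norm(P[i]-P[(i+1)%4]) for i in range(4)]; i=int(np.argmax(e)); d=P[(i+1)%4]-P[i]
    print(n,"px",np.round(r[0],1),"ctr",np.round(q,4),"size",np.round(e[:2],4),"ang",round(np.degrees(np.arctan2(d[1],d[0])),2))
rep("bar",(S<40)&(V>190),(225,130,310,180),.022)
rep("blue",(H>100)&(H<130)&(S>120),(110,170,180,260),.061)
rep("metal",(S<60)&(V>150),(135,165,175,220),.027)
rep("knob",((H<8)|(H>172))&(S>120),(240,210,275,245),.075)
rep("keeper",(H>10)&(H<30)&(S>100),(230,155,250,175),.040)
w=optics.calibration("wrist"); s=monitor.get_state()
Rt=np.array(s["orientation"]); print("cam in tool",np.round(Rt.T@(np.array(w["origin"])-s["tool_pos"]),4),np.round(Rt.T@np.array(w["orientation"]),3).tolist(),np.round(w["mtx"],0).tolist())
a=cv2.resize(im[160:260,100:190],None,fx=5,fy=5,interpolation=2);b=cv2.resize(im[130:240,220:310],None,fx=4,fy=4,interpolation=2)
o=np.zeros((500,800,3),np.uint8);o[:500,:450]=a;o[:440,450:800]=b[:, :350];cv2.imwrite("pics/crop1.png",o)
E
```

```text
bar px [270.4 154.1] ctr [ 0.6473 -0.0673  0.022 ] size [0.1462 0.0407] ang -78.13
blue px [137.6 227. ] ctr [0.4509 0.2888 0.061 ] size [0.0752 0.0207] ang -22.63
metal px [154.2 196.1] ctr [0.5361 0.2555 0.027 ] size [0.1044 0.0297] ang -22.66
knob px [255.  226.5] ctr [ 0.4434 -0.0189  0.075 ] size [0.0128 0.0128] ang -136.47
keeper px [239.5 164. ] ctr [0.6172 0.0192 0.04  ] size [0.0192 0.0112] ang -91.44
cam in tool [ 0.0756 -0.0015 -0.1432] [[-0.0, -0.953, -0.302], [1.0, -0.0, -0.0], [0.0, -0.302, 0.953]] [[334.0, 0.0, 249.0], [0.0, 334.0, 188.0], [0.0, 0.0, 1.0]]
```

View pics/crop1.png

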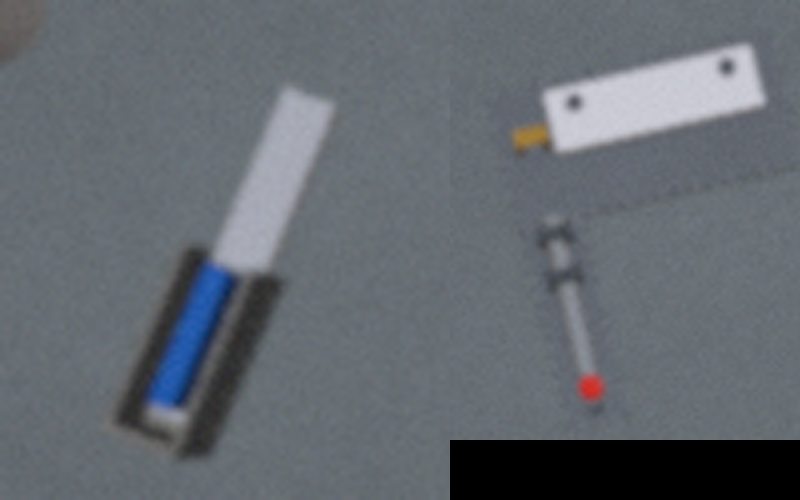

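The crop confirms it: a blue grip and a bare aluminium plain end, in the grey holder (left half). On the right, the jig has its keeper and bolt on the +y side. I'll move over the jig for a close look on the way to the holder.

Emit:
drive_tool --moves '[[[1,0.254,-0.2,-0.01,0,0,0],[1,0.254,-0.2,-0.01,0,0,0],[1,0.254,-0.2,-0.01,0,0,0],[1,0.254,-0.2,-0.01,0,0,0],[1,0.254,-0.2,-0.01,0,0,0]]]'

```text
clock: 0.57
tool_pos: [0.3001, -0.4458, 0.2365]
orientation: [[0.94, 0.342, 0.002], [0.342, -0.94, 0.003], [0.003, -0.002, -1.0]]
ft_force: [1.4, -0.2, 0.4]
opening: 0.0857
finger_force: 0.0
```

Emit:
drive_tool --moves '[[[1,0.254,-0.2,-0.01,0,0,0],[1,0.254,-0.2,-0.01,0,0,0],[1,0.254,-0.2,-0.01,0,0,0],[1,0.254,-0.2,-0.01,0,0,0],[1,0.254,-0.2,-0.01,0,0,0]]]'

```text
clock: 0.98
tool_pos: [0.3857, -0.3091, 0.2417]
orientation: [[0.939, 0.343, 0.002], [0.343, -0.939, 0.003], [0.003, -0.002, -1.0]]
ft_force: [0.2, 0.8, -0.7]
opening: 0.085
finger_force: 0.0
```

Emit:
drive_tool --moves '[[[1,0.254,-0.2,-0.01,0,0,0],[1,0.254,-0.2,-0.01,0,0,0],[1,0.254,-0.2,-0.01,0,0,0],[1,0.254,-0.2,-0.01,0,0,0],[1,0.254,-0.2,-0.01,0,0,0]]]'

```text
clock: 1.4
tool_pos: [0.4715, -0.1721, 0.2467]
orientation: [[0.94, 0.343, 0.003], [0.343, -0.94, 0.003], [0.004, -0.002, -1.0]]
ft_force: [-0.2, 0.0, 0.0]
opening: 0.0853
finger_force: 0.0
```

Emit:
drive_tool --moves '[[[1,0.254,-0.2,-0.01,0,0,0],[1,0.254,-0.2,-0.01,0,0,0],[1,0.254,-0.2,-0.01,0,0,0],[1,0.254,-0.2,-0.01,0,0,0],[1,0.254,-0.2,-0.01,0,0,0]]]'

```text
clock: 1.82
tool_pos: [0.5569, -0.035, 0.2513]
orientation: [[0.94, 0.342, 0.002], [0.342, -0.94, 0.004], [0.003, -0.004, -1.0]]
ft_force: [-0.3, 0.9, 1.3]
opening: 0.0852
finger_force: 0.0
```

```bash
cat >> h.py <<'E'
def rep(c,n,mask,roi,z):
    k=blob(mask,roi); r=cv2.minAreaRect(k); b=cv2.boxPoints(r); P=ray(c,b,z); q=ray(c,[r[0]],z)[0]
    e=[np.linalg.norm(P[i]-P[(i+1)%4]) for i in range(4)]; i=int(np.argmax(e)); d=P[(i+1)%4]-P[i]
    a=np.degrees(np.arctan2(d[1],d[0]))%180
    print(n,"px",np.round(r[0],1),"ctr",np.round(q,4),"size",np.round(e[:2],4),"ang",round(a,2)); return q,a,k
def masks(im):
    hsv=cv2.cvtColor(im,cv2.COLOR_BGR2HSV); return [hsv[...,i].astype(int) for i in range(3)]
E
python3 - <<'E'
from h import *
c=optics.calibration("wrist"); im=optics.grab_frame("wrist"); cv2.imwrite("pics/w1.png",im)
H,S,V=masks(im)
q,a,_=rep(c,"bar",(S<40)&(V>190),None,.022)
rep(c,"knob",((H<8)|(H>172))&(S>120),None,.075)
rep(c,"keeper",(H>10)&(H<30)&(S>100),None,.040)
E
```

```text
bar px [307.5  84. ] ctr [ 0.6472 -0.0657  0.022 ] size [0.0442 0.1482] ang 101.75
knob px [200.6 247.4] ctr [ 0.4528 -0.0158  0.075 ] size [0.0333 0.0147] ang 5.3
keeper px [221.1  82.2] ctr [0.618  0.0198 0.04  ] size [0.0115 0.0241] ang 102.17
```

View pics/w1.png

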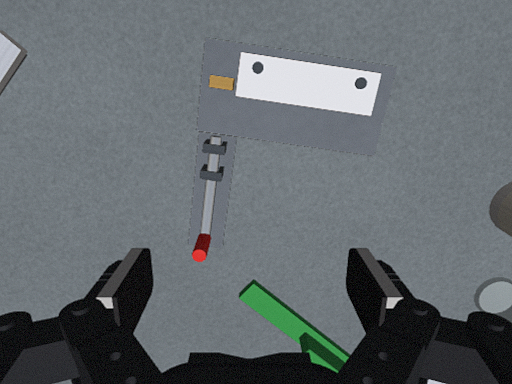

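The wrist view shows the bar, keeper, bolt and the knob top at (200,255), all matching their given sizes. From that, the jig origin is about (.623,-.061) and its yaw about 11.9°. Now to the holder.

Emit:
drive_tool --moves '[[[1,0.0625,-0.295,0.04,0,0,0.118],[1,0.0625,-0.295,0.04,0,0,0.118],[1,0.0625,-0.295,0.04,0,0,0.118],[1,0.0625,-0.295,0.04,0,0,0.118],[1,0.0625,-0.295,0.04,0,0,0.118]]]'

```text
clock: 2.28
tool_pos: [0.532, 0.1136, 0.2305]
orientation: [[1.0, -0.024, -0.002], [-0.024, -1.0, 0.003], [-0.002, -0.003, -1.0]]
ft_force: [0.5, 1.0, -0.8]
opening: 0.0853
finger_force: 0.0
```

Emit:
drive_tool --moves '[[[1,-0.048,-0.297,0.04,0,0,0.119],[1,-0.048,-0.297,0.04,0,0,0.119],[1,-0.048,-0.297,0.04,0,0,0.119],[1,-0.048,-0.297,0.04,0,0,0.119],[1,-0.048,-0.297,0.04,0,0,0.119]]]'

```text
clock: 2.7
tool_pos: [0.5123, 0.2624, 0.2104]
orientation: [[0.922, -0.387, -0.002], [-0.387, -0.922, 0.003], [-0.003, -0.002, -1.0]]
ft_force: [-1.2, 1.4, 0.1]
opening: 0.0853
finger_force: 0.0
```

```bash
python3 - <<'E'
from h import *
s=monitor.get_state(); print(s["clock"],np.round(s["tool_pos"],4),np.round(s["joint_pos"],2))
c=optics.calibration("wrist"); im=optics.grab_frame("wrist"); cv2.imwrite("pics/w2.png",im)
H,S,V=masks(im)
q,a,k=rep(c,"blue",(H>100)&(H<130)&(S>120),None,.061)
q2,a2,k2=rep(c,"metal",(S<50)&(V>130),(150,0,360,250),.027)
E
```

```text
2.7 [0.5123 0.2624 0.2104] [-0.38  0.39 -0.25  1.71  0.1   1.06 -2.63]
blue px [246. 231.] ctr [0.4568 0.2894 0.061 ] size [0.0129 0.0882] ang 156.67
metal px [254.5 127.5] ctr [0.5402 0.2455 0.027 ] size [0.1824 0.2376] ang 162.91
```

View pics/w2.png

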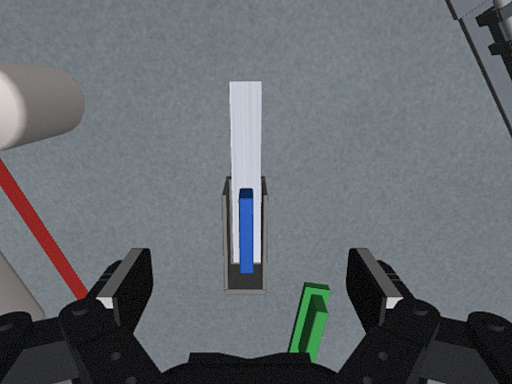

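The wrist picture shows the straightedge centred at column 246, with its plain end at row 82 and the blue grip from row 190 to 272. Refining its position from the strip edges.

```bash
python3 - <<'E'
from h import *
c=optics.calibration("wrist"); im=cv2.imread("pics/w2.png"); H,S,V=masks(im)
print("V row130",V[130,222:270].tolist(),"col246",V[74:90,246].tolist())
L,Rr=[],[]
for v in range(90,180,3):
    g=np.where(V[v,215:275]>165)[0]+215; L.append((g[0]-.5,v)); Rr.append((g[-1]+.5,v))
m=(np.array(L)+Rr)/2
P=ray(c,m,.027); PL=ray(c,L,.027);PR=ray(c,Rr,.027)
vx,vy,x0,y0=cv2.fitLine(P[:,:2].astype(np.float32),cv2.DIST_L2,0,.01,.01).ravel()
d=np.array([vx,vy])*np.sign(vx); print("yaw",np.degrees(np.arctan2(d[1],d[0])),"width",np.linalg.norm(PL-PR,axis=1).mean())
e=ray(c,[[246,81.5]],.027)[0,:2]; n=np.array([-d[1],d[0]]); ctr=np.array([x0,y0])
end=ctr+d*((e-ctr)@d); o=end-.095*d; print("plain end",end,"origin",o)
w=cv2.imread("pics/w1.png")
g=o+.020*d; yaw=np.arctan2(d[1],d[0]); print("grasp",g,rows([g[0],g[1],.016],down(yaw)))
E
```

```text
V row130 [134, 137, 136, 129, 134, 136, 130, 110, 153, 224, 213, 202, 202, 208, 208, 210, 210, 212, 208, 207, 210, 214, 212, 209, 211, 211, 203, 205, 204, 205, 207, 211, 210, 211, 209, 204, 207, 216, 201, 158, 132, 136, 130, 130, 126, 119, 128, 129] col246 [133, 135, 136, 135, 134, 132, 123, 181, 213, 217, 210, 214, 216, 214, 217, 212]
yaw -22.638395 width 0.02994067572445543
plain end [0.58413668 0.23290483] origin [0.4964562  0.26947165]
grasp [0.51491525 0.26177337] [0.0007, -0.0071, 0.3891, 0.0, 0.0006, -0.0011]
```

Emit:
drive_tool --moves '[[[1,0.005,-0.007,0.08,0,0,-0.001],[1,0.005,-0.007,0.16,0,0,-0.001],[1,0.005,-0.007,0.24,0,0,-0.001],[1,0.005,-0.007,0.31,0,0,-0.001],[1,0.005,-0.007,0.35,0,0,-0.001]]]'

```text
clock: 3.17
tool_pos: [0.5177, 0.2536, 0.0325]
orientation: [[0.92, -0.392, -0.004], [-0.392, -0.92, -0.004], [-0.002, 0.005, -1.0]]
ft_force: [0.2, -0.9, -0.2]
opening: 0.0857
finger_force: 0.0
```

Emit:
drive_tool --moves '[[[1,0,0,0.03,0,0,0],[1,0,0,0.044,0,0,0],[1,0,0,0.044,0,0,0]]]'

```text
clock: 3.42
tool_pos: [0.5185, 0.2553, 0.0129]
orientation: [[0.92, -0.392, -0.002], [-0.392, -0.92, -0.003], [-0.001, 0.003, -1.0]]
ft_force: [-0.2, -0.3, 0.0]
opening: 0.0852
finger_force: 0.0
```

```bash
python3 - <<'E'
from h import *
d=np.array([np.cos(np.radians(-22.64)),np.sin(np.radians(-22.64))]);g=np.array([.4965,.2695])+.021*d
s=monitor.get_state(); print(s["clock"],np.round(s["tool_pos"],4),s["ft_force"],rows([*g,.013],down(np.radians(-22.64))))
E
```

```text
3.4167 [0.5185 0.2553 0.0129] [-0.16390894 -0.28937771  0.00718706] [-0.0096, -0.0093, -0.0003, 0.001, 0.0003, -0.0025]
```

The arm was still settling when I reused the old picture with a newer calibration. I'll re-measure from here at rest.

```bash
cat >> h.py <<'E'
def strip(c,im,rws,cols,z,thr=165):
    """centre line (point, unit dir), width of the bright strip between rows/cols, on plane z"""
    V=masks(im)[2]; L,Q=[],[]
    for v in range(*rws):
        g=np.where(V[v,cols[0]:cols[1]]>thr)[0]+cols[0]; L.append((g[0]-.5,v)); Q.append((g[-1]+.5,v))
    PL,PR=ray(c,L,z),ray(c,Q,z); P=((PL+PR)/2)[:,:2].astype(np.float32)
    vx,vy,x0,y0=cv2.fitLine(P,cv2.DIST_L2,0,.01,.01).ravel(); d=np.array([vx,vy])
    return np.array([x0,y0]),d,np.median(abs((PL-PR)[:,:2]@np.array([-vy,vx])))
E
python3 - <<'E'
from h import *
s=monitor.get_state();c=optics.calibration("wrist"); im=optics.grab_frame("wrist"); cv2.imwrite("pics/w3.png",im)
s2=monitor.get_state();print(np.round(s["tool_pos"],4),np.round(s2["tool_pos"],4),np.round(s2["joint_velocities"],2),np.round(s2["joint_pos"],2))
V=masks(im)[2]
for v in (40,80,120,150): g=np.where(V[v,150:350]>165)[0]+150; print(v,g[0] if len(g) else None,g[-1] if len(g) else None)
E
```

```text
[0.5185 0.2553 0.0129] [0.5191 0.2562 0.0142] [-0.   -0.03 -0.01 -0.02 -0.    0.01 -0.01] [-0.43  0.63 -0.18  1.88  0.17  0.65 -2.68]
40 None None
80 None None
120 188 265
150 190 265
```

View pics/w3.png

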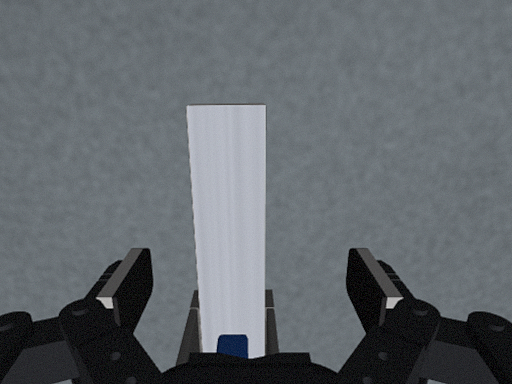

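It shows the strip at columns 188–265 with the plain end at row 105, left of the finger midline at column 249. So the tool has to shift sideways.

```bash
python3 - <<'E'
from h import *
c=optics.calibration("wrist"); im=optics.grab_frame("wrist")
p,d,w=strip(c,im,(112,230,4),(150,320),.027); d=d*np.sign(d[0])
V=masks(im)[2]; e0=np.where(V[:,230]>165)[0][0]-.5; e=ray(c,[[230,e0]],.027)[0,:2]
end=p+d*((e-p)@d); o=end-.095*d; yaw=np.arctan2(d[1],d[0]); g=o+.021*d
print("yaw",np.degrees(yaw),"w",w,"end",end,"origin",o,"grasp",g)
s=monitor.get_state(); print(np.round(s["tool_pos"],4),rows([*g,.013],down(yaw)))
E
```

```text
yaw -22.396334 w 0.029522866362645825 end [0.58364394 0.23741186] origin [0.49580975 0.27360792] grasp [0.51522573 0.26560669]
[0.5195 0.257  0.015 ] [-0.0147, -0.0125, 0.004, -0.0, -0.0003, -0.0037]
```

Emit:
drive_tool --moves '[[[1,-0.015,-0.0125,0.004,0,0,-0.004],[1,-0.015,-0.0125,0.004,0,0,-0.004],[1,-0.015,-0.0125,0.004,0,0,-0.004],[1,-0.015,-0.0125,0.004,0,0,-0.004],[1,-0.015,-0.0125,0.004,0,0,-0.004]]]'

```text
clock: 3.93
tool_pos: [0.5143, 0.2668, 0.0127]
orientation: [[0.925, -0.379, 0.001], [-0.379, -0.925, 0.0], [0.001, -0.0, -1.0]]
ft_force: [-0.5, 0.1, -0.3]
opening: 0.0851
finger_force: 0.0
```

```bash
python3 - <<'E'
from h import *
s=monitor.get_state(); print(s["clock"],np.round(s["joint_velocities"],2),np.round(s["joint_pos"],2),np.round(s["tool_pos"],4),s["ft_force"],rows([.5152,.2655,.013],down(np.radians(-22.5))))
E
```

```text
3.9333 [ 0.  0.  0.  0. -0. -0.  0.] [-0.45  0.63 -0.17  1.88  0.17  0.64 -2.69] [0.5143 0.2668 0.0127] [-0.54113887  0.07320079 -0.33007121] [0.0026, 0.0017, -0.0006, -0.0001, -0.0002, 0.0012]
```

Emit:
drive_tool --moves '[[[-0.2,0.002,0.002,0,0,0,0],[-0.6,0.002,0.002,0,0,0,0],[-1,0.002,0.002,0,0,0,0],[-1,0.002,0.002,0,0,0,0],[-1,0.002,0.002,0,0,0,0]]]' --newtons 80

```text
clock: 4.35
tool_pos: [0.5148, 0.2654, 0.0126]
orientation: [[0.925, -0.38, 0.0], [-0.38, -0.925, 0.0], [0.0, -0.0, -1.0]]
ft_force: [-0.6, -1.5, 2.1]
opening: 0.0284
finger_force: 79.1
```

Emit:
drive_tool --moves '[[[-1,0,0,0,0,0,0],[-1,0,0,0,0,0,0],[-1,0,0,0,0,0,0]]]'

```text
clock: 4.6
tool_pos: [0.5149, 0.2655, 0.0126]
orientation: [[0.925, -0.379, 0.0], [-0.379, -0.925, 0.0], [0.0, -0.0, -1.0]]
ft_force: [-1.5, -0.9, 5.3]
opening: 0.0281
finger_force: 79.7
```

Emit:
drive_tool --moves '[[[-1,0,0,-0.03,0,0,0],[-1,0,0,-0.08,0,0,0],[-1,0,0,-0.14,0,0,0],[-1,0,0,-0.2,0,0,0],[-1,0,0,-0.24,0,0,0]]]'

```text
clock: 5.02
tool_pos: [0.5151, 0.2658, 0.1346]
orientation: [[0.925, -0.379, 0.001], [-0.379, -0.925, 0.001], [0.001, -0.001, -1.0]]
ft_force: [0.5, 0.9, -1.7]
opening: 0.028
finger_force: 79.9
```

```bash
python3 - <<'E'
from h import *
s=monitor.get_state(); im=optics.grab_frame("wrist"); cv2.imwrite("pics/w4.png",im); print(np.round(s["tool_pos"],4),s["opening"],s["ft_force"],s["torque"])
V=masks(im)[2]
for v in (105,112,130,160,200): g=np.where(V[v,150:350]>165)[0]+150; print(v,g[0] if len(g) else None,g[-1] if len(g) else None)
E
```

```text
[0.5151 0.2658 0.1346] 0.027952440001975953 [ 0.54685645  0.85142788 -1.74018673] [ 0.00693002 -0.04098759 -0.02146701]
105 211 289
112 211 289
130 212 288
160 213 287
200 214 286
```

The strip is held level and centred at columns 211–289. Next I carry and turn it to the free bench in front of the jig.

Emit:
drive_tool --moves '[[[-1,0.079,0.17,0,0,0,-0.173],[-1,0.079,0.17,0,0,0,-0.173],[-1,0.079,0.17,0,0,0,-0.173],[-1,0.079,0.17,0,0,0,-0.173],[-1,0.079,0.17,0,0,0,-0.173]]]'

```text
clock: 5.48
tool_pos: [0.5189, 0.1697, 0.1318]
orientation: [[0.987, 0.158, -0.001], [0.158, -0.987, -0.001], [-0.001, 0.001, -1.0]]
ft_force: [0.1, 1.1, -1.1]
opening: 0.0281
finger_force: 79.9
```

Emit:
drive_tool --moves '[[[-1,-0.02,0.187,0,0,0,-0.173],[-1,-0.02,0.187,0,0,0,-0.173],[-1,-0.02,0.187,0,0,0,-0.173],[-1,-0.02,0.187,0,0,0,-0.173],[-1,-0.02,0.187,0,0,0,-0.173]]]'

```text
clock: 5.9
tool_pos: [0.5232, 0.0757, 0.1316]
orientation: [[0.764, 0.646, -0.001], [0.646, -0.764, -0.001], [-0.001, -0.0, -1.0]]
ft_force: [-0.4, 0.3, -2.1]
opening: 0.028
finger_force: 79.9
```

Emit:
drive_tool --moves '[[[-1,-0.114,0.149,0,0,0,-0.173],[-1,-0.114,0.149,0,0,0,-0.173],[-1,-0.114,0.149,0,0,0,-0.173],[-1,-0.114,0.149,0,0,0,-0.173],[-1,-0.114,0.149,0,0,0,-0.173]]]'

```text
clock: 6.32
tool_pos: [0.5272, -0.018, 0.1316]
orientation: [[0.32, 0.947, -0.001], [0.947, -0.32, -0.0], [-0.001, -0.001, -1.0]]
ft_force: [-0.2, 0.5, -2.3]
opening: 0.0279
finger_force: 80.0
```

Emit:
drive_tool --moves '[[[-1,-0.175,0.069,0,0,0,-0.173],[-1,-0.175,0.069,0,0,0,-0.173],[-1,-0.175,0.069,0,0,0,-0.173],[-1,-0.175,0.069,0,0,0,-0.173],[-1,-0.175,0.069,0,0,0,-0.173]]]'

```text
clock: 6.73
tool_pos: [0.5313, -0.1118, 0.1314]
orientation: [[-0.216, 0.976, -0.001], [0.976, 0.216, 0.0], [0.0, -0.001, -1.0]]
ft_force: [-0.3, 0.6, -1.5]
opening: 0.028
finger_force: 80.0
```

Emit:
drive_tool --moves '[[[-1,0,0,0,0,0,0],[-1,0,0,0,0,0,0],[-1,0,0,0,0,0,0],[-1,0,0,0,0,0,0],[-1,0,0,0,0,0,0]]]'

```text
clock: 7.15
tool_pos: [0.532, -0.1095, 0.1323]
orientation: [[-0.212, 0.977, 0.0], [0.977, 0.212, -0.0], [-0.0, -0.0, -1.0]]
ft_force: [-0.1, 0.2, -1.5]
opening: 0.028
finger_force: 80.0
```

```bash
python3 - <<'E'
from h import *
s=monitor.get_state(); print(s["clock"],np.round(s["joint_pos"],2),np.round(s["joint_velocities"],2),np.round(s["tool_pos"],4),rows([.5312,-.1102,.05],down(np.radians(101.9))))
E
```

```text
7.15 [ 0.6   0.51 -0.69  1.85  0.4   0.93 -0.05] [ 0.    0.    0.   -0.    0.    0.    0.01] [ 0.532  -0.1095  0.1323] [-0.001, -0.0019, 0.1647, -0.0, 0.0001, 0.0019]
```

Emit:
drive_tool --moves '[[[-1,-0.001,-0.002,0.06,0,0,0.002],[-1,-0.001,-0.002,0.12,0,0,0.002],[-1,-0.001,-0.002,0.18,0,0,0.002],[-1,-0.001,-0.002,0.23,0,0,0.002],[-1,-0.001,-0.002,0.256,0,0,0.002]]]'

```text
clock: 7.57
tool_pos: [0.5296, -0.1103, 0.0016]
orientation: [[-0.206, 0.979, -0.003], [0.979, 0.206, 0.0], [0.001, -0.003, -1.0]]
ft_force: [-0.2, -0.0, -1.9]
opening: 0.0279
finger_force: 79.9
```

Emit:
drive_tool --moves '[[[-1,0,0,0.003,0,0,0],[-1,0,0,0.006,0,0,0],[-1,0,0,0.009,0,0,0],[-1,0,0,0.01,0,0,0],[-1,0,0,0.01,0,0,0]]]'

```text
clock: 7.98
tool_pos: [0.5318, -0.1107, 0.0003]
orientation: [[-0.206, 0.979, 0.002], [0.979, 0.206, -0.0], [-0.001, 0.002, -1.0]]
ft_force: [0.6, 0.8, -1.8]
opening: 0.0278
finger_force: 80.0
```

Emit:
drive_tool --moves '[[[-1,0,0,0.002,0,0,0],[-1,0,0,0.004,0,0,0],[-1,0,0,0.005,0,0,0],[-1,0,0,0.005,0,0,0],[-1,0,0,0.005,0,0,0]]]'

```text
clock: 8.4
tool_pos: [0.5319, -0.1107, -0.0001]
orientation: [[-0.206, 0.979, 0.002], [0.979, 0.206, -0.002], [-0.003, 0.002, -1.0]]
ft_force: [-8.6, 0.6, 32.9]
opening: 0.0279
finger_force: 99.3
```

Emit:
drive_tool --moves '[[[-1,0,0,-0.004,0,0,0],[-1,0,0,-0.004,0,0,0],[-0.2,0,0,-0.004,0,0,0],[0.1,0,0,-0.004,0,0,0],[0.1,0,0,-0.004,0,0,0]]]'

```text
clock: 8.82
tool_pos: [0.5312, -0.1106, -0.0013]
orientation: [[-0.206, 0.979, -0.0], [0.979, 0.206, 0.0], [0.0, 0.0, -1.0]]
ft_force: [-0.4, 0.8, 0.1]
opening: 0.047
finger_force: 0.0
```

Emit:
drive_tool --moves '[[[0.1,0,0,-0.004,0,0,0],[0.1,0,0,-0.04,0,0,0],[0.1,0,0,-0.1,0,0,0],[0.1,0,0,-0.18,0,0,0],[0.1,0,0,-0.24,0,0,0]]]'

```text
clock: 9.23
tool_pos: [0.5312, -0.11, 0.1209]
orientation: [[-0.207, 0.978, 0.0], [0.978, 0.207, 0.001], [0.001, 0.0, -1.0]]
ft_force: [0.6, -1.2, -0.7]
opening: 0.047
finger_force: 0.0
```

Emit:
drive_tool --moves '[[[1,0,0,0,0,0,0],[1,0,0,0,0,0,0],[1,0,0,0,0,0,0],[1,0,0,0,0,0,0],[1,0,0,0,0,0,0]]]'

```text
clock: 9.65
tool_pos: [0.5302, -0.1105, 0.1176]
orientation: [[-0.206, 0.978, -0.002], [0.978, 0.206, 0.0], [0.001, -0.002, -1.0]]
ft_force: [-0.3, -0.4, 0.3]
opening: 0.0855
finger_force: 0.0
```

```bash
python3 - <<'E'
from h import *
s=monitor.get_state();c=optics.calibration("wrist"); im=optics.grab_frame("wrist"); cv2.imwrite("pics/w5.png",im); np.save("c5.npy",c,allow_pickle=True)
print(s["clock"],np.round(s["tool_pos"],4),np.round(s["joint_velocities"],2))
H,S,V=masks(im)
rep(c,"blue",(H>100)&(H<130)&(S>120),None,.046)
for v in (80,100,120,140,160): g=np.where(V[v,150:350]>165)[0]+150; print(v,g[0] if len(g) else None,g[-1] if len(g) else None)
E
```

```text
9.65 [ 0.5302 -0.1105  0.1176] [ 0.   -0.   -0.   -0.01 -0.    0.   -0.  ]
blue px [251. 275.] ctr [ 0.5415 -0.1658  0.046 ] size [0.0125 0.0906] ang 101.54
80 None None
100 232 271
120 232 271
140 232 270
160 232 270
```

View pics/w5.png

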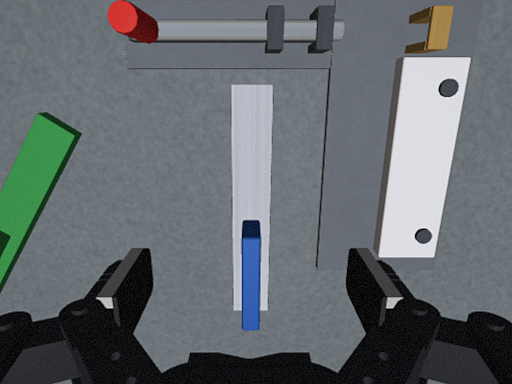

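The straightedge lies flat on the bench at columns 232–271, with its plain end at row 85 and the grip at rows 235–330. The bar's face foot is the left border of the white, from (403,57) to (378,257). Measuring both in the same view.

```bash
python3 - <<'E'
from h import *
c=np.load("c5.npy",allow_pickle=True).item(); im=cv2.imread("pics/w5.png"); H,S,V=masks(im)
p,d,w=strip(c,im,(95,215,4),(200,310),.012); d*=np.sign(d[1])
e0=np.where(V[:,250]>165)[0]; e0=e0[e0>78][0]-.5
e=ray(c,[[250,e0]],.012)[0,:2]; end=p+d*((e-p)@d); o=end-.095*d; yaw=np.degrees(np.arctan2(d[1],d[0]))
print("strip yaw",yaw,"w",w,"origin",o,"end row",e0)
F,G=[],[]
for v in range(70,245,5):
    g=np.where(V[v,350:480]>170)[0]+350; F.append((g[0]-.5,v)); G.append((g[-1]+.5,v))
for n,E,z in (("foot",F,.008),("back top",G,.022)):
    P=ray(c,E,z)[:,:2].astype(np.float32); vx,vy,x0,y0=cv2.fitLine(P,cv2.DIST_HUBER,0,.01,.01).ravel(); f=np.array([vx,vy])*np.sign(vy); print(n,"yaw",np.degrees(np.arctan2(f[1],f[0])),"pt",x0,y0)
    nn=np.array([f[1],-f[0]]); print("  dist of (.623,-.0608) along jig x", (np.array([x0,y0])-[.623,-.0608])@nn)
rep(c,"keeper",(H>10)&(H<30)&(S>100)&(V>120),(395,0,470,60),.040)
rep(c,"knobtop",((H<8)|(H>172))&(S>120)&(V>200),(100,0,170,50),.075)
s=monitor.get_state(); print(np.round(s["tool_pos"],4),np.round(s["joint_velocities"],2))
g=o-.022*d; print("grip target",g,rows([*g,.019],down(np.radians(yaw))))
E
```

```text
strip yaw 101.69553 w 0.02950570534414914 origin [ 0.53351979 -0.12836132] end row 84.5
foot yaw 102.035484 pt 0.63132364 -0.07153687
  dist of (.623,-.0608) along jig x 0.005901845805883748
back top yaw 101.84836 pt 0.66562915 -0.04780968
  dist of (.623,-.0608) along jig x 0.04438811171558947
keeper px [439.9  27. ] ctr [0.6178 0.0203 0.04  ] size [0.0243 0.0116] ang 102.74
knobtop px [122.   16.1] ctr [ 0.4434 -0.0165  0.075 ] size [0.0135 0.0139] ang 115.59
[ 0.5304 -0.1104  0.1177] [ 0.   -0.   -0.   -0.01 -0.    0.   -0.  ]
grip target [ 0.53797943 -0.14990457] [-0.0806, -0.0011, 0.1973, -0.0006, -0.0003, 0.0012]
```

The white's front border is the bar's top edge (the face is in shade), and that confirms the face to within 0.5 mm. The knob is at jig x = -166 mm, so the bolt is already out about 7 mm. Next I regrip by the blue grip.

Emit:
drive_tool --moves '[[[1,-0.08,-0.001,0,0,0,0],[1,-0.08,-0.001,0.06,0,0,0],[1,-0.08,-0.001,0.12,0,0,0],[1,-0.08,-0.001,0.17,0,0,0],[1,-0.08,-0.001,0.197,0,0,0]]]'

```text
clock: 10.12
tool_pos: [0.5367, -0.1497, 0.0167]
orientation: [[-0.206, 0.979, -0.005], [0.979, 0.206, 0.001], [0.002, -0.004, -1.0]]
ft_force: [-0.2, -0.0, -1.0]
opening: 0.0855
finger_force: 0.0
```

Emit:
drive_tool --moves '[[[1,0,0,0,0,0,0],[1,0,0,0,0,0,0],[1,0,0,0,0,0,0],[1,0,0,0,0,0,0]]]'

```text
clock: 10.45
tool_pos: [0.5398, -0.1497, 0.0215]
orientation: [[-0.206, 0.978, 0.002], [0.978, 0.206, -0.0], [-0.001, 0.002, -1.0]]
ft_force: [-0.0, 1.2, 0.2]
opening: 0.0852
finger_force: 0.0
```

```bash
python3 - <<'E'
from h import *
s=monitor.get_state(); print(s["clock"],np.round(s["tool_pos"],4),rows([.5380,-.1499,.019],down(np.radians(101.7))))
E
```

```text
10.45 [ 0.5398 -0.1497  0.0215] [0.0003, -0.0036, 0.0049, 0.0005, 0.0002, 0.0012]
```

Emit:
drive_tool --moves '[[[0,0,-0.002,0.004,0,0,0],[-0.4,0,-0.002,0.004,0,0,0],[-0.6,0,-0.002,0.004,0,0,0],[-0.8,0,-0.002,0.004,0,0,0],[-1,0,-0.002,0.004,0,0,0]]]' --newtons 70

```text
clock: 10.87
tool_pos: [0.538, -0.1501, 0.0185]
orientation: [[-0.206, 0.979, 0.0], [0.979, 0.206, -0.0], [-0.0, 0.0, -1.0]]
ft_force: [-0.8, 0.2, 0.0]
opening: 0.0254
finger_force: 0.0
```

Emit:
drive_tool --moves '[[[-1,0,0,0,0,0,0],[-1,0,0,0,0,0,0],[-1,0,0,0,0,0,0],[-1,0,0,0,0,0,0]]]'

```text
clock: 11.2
tool_pos: [0.5383, -0.15, 0.0186]
orientation: [[-0.206, 0.978, 0.001], [0.978, 0.206, -0.0], [-0.0, 0.001, -1.0]]
ft_force: [-0.1, -1.2, 5.0]
opening: 0.0128
finger_force: 69.1
```

```bash
python3 - <<'E'
from h import *
s=monitor.get_state(); print(s["clock"],np.round(s["tool_pos"],4),np.round(s["ft_force"],1),s["opening"])
c=optics.calibration("wrist"); im=optics.grab_frame("wrist"); cv2.imwrite("pics/w6.png",im); np.save("c6.npy",c,allow_pickle=True)
V=masks(im)[2]
for v in range(20,220,20): g=np.where(V[v,170:330]>165)[0]+170; print(v,g[0] if len(g) else None,g[-1] if len(g) else None)
E
```

```text
11.2 [ 0.5383 -0.15    0.0186] [-0.1 -1.2  5. ] 0.012839162715913772
20 214 286
40 214 285
60 215 285
80 215 284
100 216 284
120 216 283
140 217 282
160 217 282
180 217 280
200 218 280
```

```bash
python3 - <<'E'
from h import *
c=np.load("c6.npy",allow_pickle=True).item(); im=cv2.imread("pics/w6.png"); V=masks(im)[2]
p,d,w=strip(c,im,(25,225,5),(170,330),.012); d*=np.sign(d[1])
e0=np.where(V[:,250]>165)[0][0]-.5; e=ray(c,[[250,e0]],.012)[0,:2]; end=p+d*((e-p)@d); o=end-.095*d
s=monitor.get_state(); t=s["tool_pos"]; Rt=s["orientation"]; yt=np.degrees(np.arctan2(Rt[1,0],Rt[0,0])); ys=np.degrees(np.arctan2(d[1],d[0]))
rel=Rt.T@(np.r_[o,0]-np.r_[t[:2],0]); print("strip",o,ys,w,"end row",e0,"tool yaw",yt,"origin in tool",rel[:2])
J=np.radians(11.95);xj=np.array([np.cos(J),np.sin(J)]);yj=np.array([-xj[1],xj[0]]);o0=np.array([.623,-.0608])
tgt=o0-.018*xj+.001*yj; yaw=np.radians(101.95-(ys-yt)); Rn=down(yaw); tc=tgt-(Rn@np.r_[rel[:2],0])[:2]
print("hover tcp",tc,"yaw",np.degrees(yaw),rows([*tc,.0186+.06],Rn)); print("xj in tool",Rt.T@np.r_[xj,0])
E
```

```text
strip [ 0.5336888  -0.13597607] 101.71624 0.029881969477490885 end row -0.5 tool yaw 101.90469067706847 origin in tool [ 0.01465036 -0.00154022]
hover tcp [ 0.60976941 -0.07754766] yaw 102.13845074786926 [0.1122, 0.17, -0.12, 0.0002, 0.0001, -0.0013]
xj in tool [7.90796747e-04 9.99999542e-01 5.39939956e-04]
```

Emit:
drive_tool --moves '[[[-1,0,0,-0.02,0,0,0],[-1,0,0,-0.05,0,0,0],[-1,0,0,-0.09,0,0,0],[-1,0,0,-0.12,0,0,0],[-1,0,0,-0.12,0,0,0]]]'

```text
clock: 11.67
tool_pos: [0.5394, -0.15, 0.0812]
orientation: [[-0.206, 0.978, 0.004], [0.978, 0.206, -0.001], [-0.002, 0.003, -1.0]]
ft_force: [0.2, 0.9, -1.1]
opening: 0.0128
finger_force: 68.4
```

Emit:
drive_tool --moves '[[[-1,0.02,0.035,0,0,0,0],[-1,0.045,0.08,0,0,0,-0.001],[-1,0.07,0.125,0,0,0,-0.001],[-1,0.09,0.155,0,0,0,-0.001],[-1,0.097,0.168,0,0,0,-0.001]]]'

```text
clock: 12.08
tool_pos: [0.6113, -0.0821, 0.0778]
orientation: [[-0.212, 0.977, 0.0], [0.977, 0.212, 0.002], [0.002, 0.001, -1.0]]
ft_force: [0.4, 0.8, -1.0]
opening: 0.0127
finger_force: 68.4
```

Emit:
drive_tool --moves '[[[-1,0,0,0,0,0,0],[-1,0,0,0,0,0,0],[-1,0,0,0,0,0,0],[-1,0,0,0,0,0,0],[-1,0,0,0,0,0,0]]]'

```text
clock: 12.5
tool_pos: [0.6094, -0.0865, 0.0782]
orientation: [[-0.208, 0.978, -0.001], [0.978, 0.208, -0.001], [-0.001, -0.001, -1.0]]
ft_force: [-0.1, 0.2, -1.6]
opening: 0.0129
finger_force: 68.4
```

```bash
python3 - <<'E'
from h import *
s=monitor.get_state(); c=optics.calibration("wrist"); im=optics.grab_frame("wrist"); cv2.imwrite("pics/w7.png",im); np.save("c7.npy",c,allow_pickle=True)
print(s["clock"],np.round(s["tool_pos"],4),np.round(s["joint_velocities"],2),np.round(s["ft_force"],1),s["opening"],rows([.6106,-.0850,.0786],down(np.radians(102.1))))
E
```

```text
12.5 [ 0.6094 -0.0865  0.0782] [-0.   -0.   -0.01 -0.01  0.    0.   -0.  ] [-0.1  0.2 -1.6] 0.012905715914609331 [0.002, 0.0026, -0.0006, -0.0002, 0.0001, -0.0005]
```

View pics/w7.png

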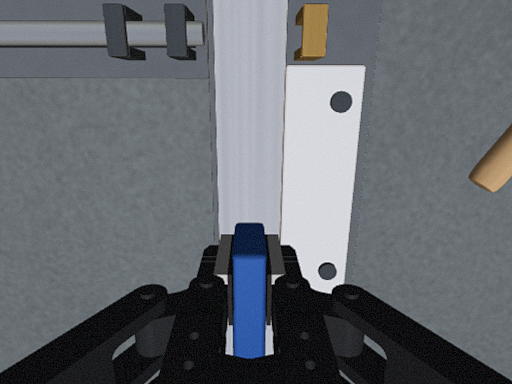

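The view shows the strip along the bar: its right edge is at column 287, the bar's back edge at columns 363–345, and the bolt tip at (203,33) left of the strip. I'll measure the strip edge against the bar's back edge.

```bash
python3 - <<'E'
from h import *
c=np.load("c7.npy",allow_pickle=True).item(); im=cv2.imread("pics/w7.png"); V=masks(im)[2]
print(V[130,205:225].tolist(),V[130,270:300].tolist())
def fit(E,z):
    P=ray(c,E,z)[:,:2].astype(np.float32); vx,vy,x0,y0=cv2.fitLine(P,cv2.DIST_HUBER,0,.01,.01).ravel(); f=np.array([vx,vy])*np.sign(vy); return np.array([x0,y0]),f
B=[(350+cv2.minMaxLoc(-np.diff(V[v,330:375].astype(float)).reshape(1,-1))[3][0]*0-20+np.argmin(np.diff(V[v,330:375]))+.5,v) for v in range(75,260,5)]
L=[(205+np.argmax(np.diff(V[v,205:228]))+.5,v) for v in range(45,220,5) if not 60<v<0]
Q=[(275+np.argmax(abs(np.diff(V[v,275:295])))+.5,v) for v in range(70,220,5)]
pb,fb=fit(B,.022); pl,fl=fit(L,.0716); pq,fq=fit(Q,.0716)
a=lambda f:round(np.degrees(np.arctan2(f[1],f[0])),2)
n=np.array([fb[1],-fb[0]]); print("yaws back",a(fb),"left",a(fl),"right",a(fq))
ref=pb+fb*((pq-pb)@fb); print("face minus strip right edge",(pb-.045*n-pq)@n,"width",(pq-pl)@n)
print("jig origin back-edge offset",(pb-np.array([.623,-.0608]))@n)
E
```

```text
[112, 115, 112, 114, 118, 114, 106, 116, 116, 116, 98, 129, 195, 191, 194, 189, 187, 181, 183, 185] [189, 191, 188, 192, 187, 193, 185, 188, 187, 190, 192, 192, 189, 167, 161, 211, 224, 224, 223, 224, 222, 219, 221, 223, 222, 222, 221, 223, 220, 224]
yaws back 101.83 left 101.83 right 101.94
face minus strip right edge 0.004375072 width 0.0301823
jig origin back-edge offset 0.04457293512062512
```

Emit:
drive_tool --moves '[[[-1,0,0,0.025,0,0,0],[-1,0,0,0.05,0,0,0],[-1,0,0,0.075,0,0,0],[-1,0,0,0.09,0,0,0],[-1,0,0,0.09,0,0,0]]]'

```text
clock: 12.97
tool_pos: [0.6082, -0.0853, 0.0304]
orientation: [[-0.21, 0.978, -0.004], [0.978, 0.21, 0.0], [0.001, -0.004, -1.0]]
ft_force: [-0.4, 0.8, -1.5]
opening: 0.0129
finger_force: 68.5
```

Emit:
drive_tool --moves '[[[-1,0,0,0,0,0,0],[-1,0,0,0,0,0,0],[-1,0,0,0.003,0,0,0],[-1,0,0,0.006,0,0,0],[-1,0,0,0.008,0,0,0]]]'

```text
clock: 13.38
tool_pos: [0.6103, -0.0853, 0.0295]
orientation: [[-0.209, 0.978, 0.001], [0.978, 0.209, -0.0], [-0.0, 0.001, -1.0]]
ft_force: [0.6, 0.5, -2.4]
opening: 0.0126
finger_force: 68.5
```

Emit:
drive_tool --moves '[[[-1,0,0,0,0,0,0],[-1,0,0,0,0,0,0],[-1,0,0,0.002,0,0,0],[-1,0,0,0.003,0,0,0],[-1,0,0,0.003,0,0,0]]]'

```text
clock: 13.8
tool_pos: [0.61, -0.0852, 0.0277]
orientation: [[-0.209, 0.978, -0.0], [0.978, 0.209, -0.0], [-0.0, -0.0, -1.0]]
ft_force: [-0.0, 0.5, -1.7]
opening: 0.0128
finger_force: 68.5
```

Emit:
drive_tool --moves '[[[-1,0,0,0.001,0,0,0],[-1,0,0,0.002,0,0,0],[-1,0,0,0.002,0,0,0],[-1,0,0,0.002,0,0,0]]]'

```text
clock: 14.13
tool_pos: [0.6101, -0.0852, 0.0268]
orientation: [[-0.209, 0.978, -0.0], [0.978, 0.209, -0.0], [-0.0, -0.0, -1.0]]
ft_force: [-0.4, -1.3, -2.5]
opening: 0.0128
finger_force: 68.5
```

Emit:
drive_tool --moves '[[[-1,0,0,0.001,0,0,0],[-1,0,0,0.001,0,0,0],[-1,0,0,0.001,0,0,0]]]'

```text
clock: 14.38
tool_pos: [0.6102, -0.0852, 0.0267]
orientation: [[-0.209, 0.978, 0.0], [0.978, 0.209, -0.0], [-0.0, 0.0, -1.0]]
ft_force: [-1.9, -0.2, 4.3]
opening: 0.0133
finger_force: 69.1
```

Emit:
drive_tool --moves '[[[-1,0,0.002,0,0,0,0],[-1,0,0.004,0,0,0,0],[-1,0,0.005,0,0,0,0],[-1,0,0.005,0,0,0,0]]]'

```text
clock: 14.72
tool_pos: [0.6122, -0.0848, 0.0266]
orientation: [[-0.209, 0.978, -0.001], [0.978, 0.209, -0.001], [-0.0, -0.001, -1.0]]
ft_force: [-3.5, -1.0, 6.0]
opening: 0.0128
finger_force: 69.7
```

Emit:
drive_tool --moves '[[[-1,0,0.001,0,0,0,0],[-1,0,0.002,0,0,0,0],[-1,0,0.002,0,0,0,0],[-1,0,0.002,0,0,0,0]]]'

```text
clock: 15.05
tool_pos: [0.6131, -0.0846, 0.0266]
orientation: [[-0.209, 0.978, -0.001], [0.978, 0.209, -0.001], [-0.0, -0.001, -1.0]]
ft_force: [-4.0, -0.2, 6.6]
opening: 0.0129
finger_force: 69.6
```

Emit:
drive_tool --moves '[[[-1,0,0.001,0,0,0,0],[-1,0,0.001,0,0,0,0],[-1,0,0.001,0,0,0,0]]]'

```text
clock: 15.3
tool_pos: [0.6136, -0.0846, 0.0266]
orientation: [[-0.209, 0.978, -0.001], [0.978, 0.209, -0.001], [-0.0, -0.001, -1.0]]
ft_force: [-4.1, -0.7, 6.0]
opening: 0.0131
finger_force: 69.6
```

Emit:
drive_tool --moves '[[[-1,0,0.001,0,0,0,0],[-1,0,0.001,0,0,0,0],[-1,0,0.001,0,0,0,0]]]'

```text
clock: 15.55
tool_pos: [0.6141, -0.0845, 0.0266]
orientation: [[-0.209, 0.978, -0.001], [0.978, 0.209, -0.001], [-0.0, -0.001, -1.0]]
ft_force: [-3.6, -0.9, 6.8]
opening: 0.0126
finger_force: 69.6
```

Emit:
drive_tool --moves '[[[-1,0,0.001,0,0,0,0],[-1,0,0.001,0,0,0,0],[-1,0,0.001,0,0,0,0]]]'

```text
clock: 15.8
tool_pos: [0.6143, -0.0844, 0.0266]
orientation: [[-0.209, 0.978, -0.001], [0.978, 0.209, -0.001], [-0.001, -0.001, -1.0]]
ft_force: [-5.1, -0.6, 7.4]
opening: 0.0129
finger_force: 69.8
```

Emit:
drive_tool --moves '[[[-1,0,0.001,0,0,0,0],[-1,0,0.001,0,0,0,0],[-1,0,0.001,0,0,0,0]]]'

```text
clock: 16.05
tool_pos: [0.6143, -0.0844, 0.0266]
orientation: [[-0.209, 0.978, -0.002], [0.978, 0.209, -0.001], [-0.001, -0.002, -1.0]]
ft_force: [-7.3, -1.1, 9.4]
opening: 0.013
finger_force: 70.1
```

```bash
python3 - <<'E'
from h import *
s=monitor.get_state(); print(np.round(s["tool_pos"],4),np.round(s["ft_force"],1),np.round(s["torque"],2))
E
```

```text
[ 0.6143 -0.0844  0.0266] [-7.3 -1.1  9.4] [-0.23  1.47 -0.01]
```

Emit:
drive_tool --moves '[[[-1,0,0.001,0,0,0,0],[-1,0,0.002,0,0,0,0],[-1,0,0.002,0,0,0,0]]]'

```text
clock: 16.3
tool_pos: [0.6144, -0.0844, 0.0266]
orientation: [[-0.209, 0.978, -0.004], [0.978, 0.209, -0.002], [-0.001, -0.004, -1.0]]
ft_force: [-9.9, -2.6, 13.4]
opening: 0.0129
finger_force: 70.7
```

```bash
python3 - <<'E'
from h import *
s=monitor.get_state(); print(np.round(s["tool_pos"],4),np.round(s["ft_force"],1),np.round(s["torque"],2))
E
```

```text
[ 0.6144 -0.0844  0.0266] [-9.9 -2.6 13.4] [-0.32  2.25  0.03]
```

Emit:
drive_tool --moves '[[[-1,0,-0.002,0,0,0,0],[-1,0,-0.002,0,0,0,0],[-0.5,0,-0.002,0,0,0,0],[-0.3,0,-0.002,0,0,0,0],[-0.2,0,-0.002,0,0,0,0]]]'

```text
clock: 16.72
tool_pos: [0.6159, -0.084, 0.0263]
orientation: [[-0.209, 0.978, 0.001], [0.978, 0.209, 0.0], [0.0, 0.001, -1.0]]
ft_force: [0.3, -0.1, 0.2]
opening: 0.0342
finger_force: 0.0
```

Emit:
drive_tool --moves '[[[-0.2,0,0,0,0,0,0],[-0.2,0,0,-0.02,0,0,0],[-0.2,0,0,-0.07,0,0,0],[-0.2,0,0,-0.14,0,0,0],[-0.2,0,0,-0.2,0,0,0]]]'

```text
clock: 17.13
tool_pos: [0.6154, -0.0836, 0.1283]
orientation: [[-0.21, 0.978, -0.0], [0.978, 0.21, 0.001], [0.001, -0.0, -1.0]]
ft_force: [1.2, -0.0, 0.3]
opening: 0.0341
finger_force: 0.0
```

Emit:
drive_tool --moves '[[[1,-0.06,0,-0.06,0,0,0],[1,-0.06,0,-0.1,0,0,0],[1,-0.06,0,-0.1,0,0,0],[1,-0.06,0,-0.1,0,0,0],[1,-0.06,0,-0.1,0,0,0]]]'

```text
clock: 17.55
tool_pos: [0.6214, -0.113, 0.1762]
orientation: [[-0.21, 0.978, -0.0], [0.978, 0.21, 0.0], [0.0, -0.0, -1.0]]
ft_force: [-0.5, 0.0, -0.8]
opening: 0.0855
finger_force: 0.0
```

```bash
python3 - <<'E'
from h import *
s=monitor.get_state(); c=optics.calibration("wrist"); im=optics.grab_frame("wrist"); cv2.imwrite("pics/w8.png",im); np.save("c8.npy",c,allow_pickle=True)
print(s["clock"],np.round(s["tool_pos"],4),np.round(s["joint_velocities"],2))
E
```

```text
17.55 [ 0.6214 -0.113   0.1762] [-0.01  0.02  0.    0.02  0.   -0.    0.  ]
```

View pics/w8.png

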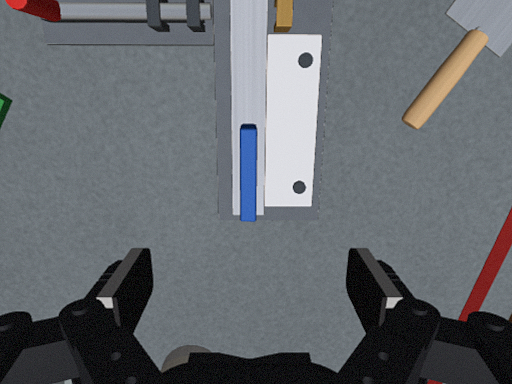

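The strip lies along the bar with its right edge at columns 266–268 for the bar's whole length. The grip end overhangs to row 215, beyond the bar's end at row 206. Next I go over the knob with the closing line across the bolt.

Emit:
drive_tool --moves '[[[1,0.088,-0.103,0.024,0,0,0.167],[1,0.088,-0.103,0.024,0,0,0.167],[1,0.088,-0.103,0.024,0,0,0.167],[1,0.088,-0.103,0.024,0,0,0.167],[1,0.088,-0.103,0.024,0,0,0.167]]]'

```text
clock: 18.02
tool_pos: [0.5611, -0.0804, 0.1635]
orientation: [[0.313, 0.95, -0.002], [0.95, -0.313, -0.0], [-0.001, -0.002, -1.0]]
ft_force: [-0.2, 0.7, -0.4]
opening: 0.0854
finger_force: 0.0
```

Emit:
drive_tool --moves '[[[1,0.025,-0.133,0.024,0,0,0.167],[1,0.025,-0.133,0.024,0,0,0.167],[1,0.025,-0.133,0.024,0,0,0.167],[1,0.025,-0.133,0.024,0,0,0.167],[1,0.025,-0.133,0.024,0,0,0.167]]]'

```text
clock: 18.43
tool_pos: [0.5022, -0.0483, 0.1518]
orientation: [[0.745, 0.667, -0.001], [0.667, -0.745, -0.0], [-0.001, -0.001, -1.0]]
ft_force: [0.8, -0.2, 0.1]
opening: 0.0855
finger_force: 0.0
```

Emit:
drive_tool --moves '[[[1,-0.045,-0.127,0.024,0,0,0.167],[1,-0.045,-0.127,0.024,0,0,0.167],[1,-0.045,-0.127,0.024,0,0,0.167],[1,-0.045,-0.127,0.024,0,0,0.167],[1,-0.045,-0.127,0.024,0,0,0.167]]]'

```text
clock: 18.85
tool_pos: [0.4434, -0.0163, 0.14]
orientation: [[0.979, 0.206, -0.001], [0.206, -0.979, -0.0], [-0.001, 0.0, -1.0]]
ft_force: [0.6, -0.0, 0.7]
opening: 0.0854
finger_force: 0.0
```

Emit:
drive_tool --moves '[[[1,0,0,0,0,0,0],[1,0,0,0,0,0,0],[1,0,0,0,0,0,0],[1,0,0,0,0,0,0],[1,0,0,0,0,0,0]]]'

```text
clock: 19.27
tool_pos: [0.4437, -0.0167, 0.1402]
orientation: [[0.978, 0.208, -0.0], [0.208, -0.978, 0.0], [-0.0, -0.0, -1.0]]
ft_force: [-0.2, 0.6, 0.5]
opening: 0.0852
finger_force: 0.0
```

```bash
python3 - <<'E'
from h import *
s=monitor.get_state(); c=optics.calibration("wrist"); im=optics.grab_frame("wrist"); cv2.imwrite("pics/w9.png",im); np.save("c9.npy",c,allow_pickle=True)
print(s["clock"],np.round(s["tool_pos"],4),np.round(s["joint_pos"],2),np.round(s["joint_velocities"],2))
H,S,V=masks(im); red=((H<8)|(H>172))&(S>120)
k=blob(red); print("red box",cv2.boundingRect(k), "V",np.percentile(V[red],[10,50,90]))
q,a,_=rep(c,"knobtop",red&(V>200),None,.075)
print("expected knob px",proj(c,[[.4434,-.0165,.075],[.4434,-.0165,.035]]))
# strip plain end: project expected corners
J=np.radians(11.9);xj=np.array([np.cos(J),np.sin(J)]);yj=np.array([-xj[1],xj[0]]);o0=np.array([.623,-.0608])
w=lambda x,y,z:[*(o0+x*xj+y*yj),z]
print("jig pts px (0,-94..96 strip top corners, keeper)",np.round(proj(c,[w(0,.096,.02),w(-.03,.096,.02),w(-.03,.0,.02),w(.012,.08,.04)])).tolist())
print(rows([*q[:2],.10],down(np.radians(11.9))))
E
```

```text
19.2667 [ 0.4437 -0.0167  0.1402] [ 0.24  0.29 -0.39  2.08  0.15  0.8  -1.6 ] [-0.   -0.    0.    0.   -0.   -0.   -0.01]
red box (240, 176, 23, 37) V [  7.6  99.  228. ]
knobtop px [251.5 201.5] ctr [ 0.4436 -0.0169  0.075 ] size [0.0138 0.0134] ang 101.99
expected knob px [[250.77140888 201.70626085]
 [250.54016814 184.10855304]]
jig pts px (0,-94..96 strip top corners, keeper) [[228.0, -61.0], [229.0, -10.0], [367.0, -10.0], [252.0, -98.0]]
[-0.0001, 0.0005, 0.0805, -0.0, 0.0, 0.0004]
```

Emit:
drive_tool --moves '[[[1,0,0.0005,0.06,0,0,0],[1,0,0.0005,0.12,0,0,0],[1,0,0.0005,0.17,0,0,0],[1,0,0.0005,0.19,0,0,0],[1,0,0.0005,0.19,0,0,0]]]'

```text
clock: 19.73
tool_pos: [0.442, -0.0169, 0.0432]
orientation: [[0.978, 0.207, -0.004], [0.207, -0.978, 0.0], [-0.004, -0.001, -1.0]]
ft_force: [-0.9, 0.0, 0.4]
opening: 0.0855
finger_force: 0.0
```

Emit:
drive_tool --moves '[[[0,0,0,0,0,0,0],[-0.4,0,0,0,0,0,0],[-0.6,0,0,0,0,0,0],[-0.8,0,0,0,0,0,0],[-1,0,0,0,0,0,0]]]' --newtons 50

```text
clock: 20.15
tool_pos: [0.4442, -0.0168, 0.046]
orientation: [[0.979, 0.206, 0.002], [0.206, -0.979, -0.0], [0.002, 0.0, -1.0]]
ft_force: [1.0, 1.2, 0.7]
opening: 0.0258
finger_force: 0.0
```

Emit:
drive_tool --moves '[[[-1,0,0,0,0,0,0],[-1,0,0,0,0,0,0],[-1,0,0,0,0,0,0],[-1,0,0,0,0,0,0]]]'

```text
clock: 20.48
tool_pos: [0.4443, -0.0177, 0.046]
orientation: [[0.979, 0.205, 0.001], [0.205, -0.979, -0.001], [0.001, 0.001, -1.0]]
ft_force: [-0.2, -3.6, 6.0]
opening: 0.0147
finger_force: 48.6
```

```bash
python3 - <<'E'
from h import *
c=np.load("c8.npy",allow_pickle=True).item(); im=cv2.imread("pics/w8.png"); V=masks(im)[2]
J=np.radians(11.9);xj=np.array([np.cos(J),np.sin(J)]);yj=np.array([-xj[1],xj[0]]);o0=np.array([.623,-.0608])
jig=lambda uv,z:[round(float(v),4) for P in ray(c,uv,z)[:,:2]-o0 for v in (P@xj,P@yj)]
Rr=[(258+np.argmax(abs(np.diff(V[v,258:275])))+.5,v) for v in range(40,205,20)]
Lf=[(222+np.argmax(np.diff(V[v,222:242]))+.5,v) for v in range(40,205,20)]
print("left edge x",jig(Lf,.02)[::2]); print("right edge x (z.022)",jig(Rr,.022)[::2])
e=[150+np.argmin(np.diff(V[150:240,u]))*1+.5 for u in (236,262)]; e=[205+np.argmin(np.diff(V[205:225,u]))+.5 for u in (236,262)]; print("grip end rows",e,"jig",jig([(236,e[0]),(262,e[1])],.02))
E
```

```text
left edge x [-0.03, -0.0302, -0.0304, -0.0297, -0.03, -0.0221, -0.0295, -0.0297, -0.0299]
right edge x (z.022) [0.0004, 0.0007, 0.0002, 0.0005, 0.0008, 0.0003, 0.0006, 0.0009, 0.0004]
grip end rows [np.float64(214.5), np.float64(214.5)] jig [-0.0267, -0.0938, -0.0017, -0.0937]
```

The strip's front edge reads jig x = -30 mm along its whole length, so it is flush, and it spans y -94 to +96 mm. The knob is gripped; now I slide the bolt.

Emit:
drive_tool --moves '[[[-1,0.02,0,0,0,0,0],[-1,0.04,0,0,0,0,0],[-1,0.06,0,0,0,0,0],[-1,0.08,0,0,0,0,0],[-1,0.1,0,0,0,0,0]]]'

```text
clock: 20.9
tool_pos: [0.4932, -0.0073, 0.046]
orientation: [[0.979, 0.206, 0.001], [0.206, -0.979, -0.001], [0.0, 0.001, -1.0]]
ft_force: [-2.1, -2.3, 8.7]
opening: 0.0143
finger_force: 48.7
```

Emit:
drive_tool --moves '[[[-1,0,0,0,0,0,0],[-1,0.004,0,0,0,0,0],[-1,0.008,0,0,0,0,0],[-1,0.012,0,0,0,0,0],[-1,0.014,0,0,0,0,0]]]'

```text
clock: 21.32
tool_pos: [0.4996, -0.006, 0.046]
orientation: [[0.979, 0.206, 0.001], [0.206, -0.979, -0.001], [0.001, 0.001, -1.0]]
ft_force: [-1.8, -4.5, 9.4]
opening: 0.0142
finger_force: 49.7
```

Emit:
drive_tool --moves '[[[-1,0.003,0,0,0,0,0],[-1,0.006,0,0,0,0,0],[-1,0.008,0,0,0,0,0],[-1,0.008,0,0,0,0,0]]]'

```text
clock: 21.65
tool_pos: [0.5033, -0.0052, 0.046]
orientation: [[0.979, 0.205, 0.001], [0.205, -0.979, -0.001], [0.0, 0.001, -1.0]]
ft_force: [-1.1, -3.6, 8.8]
opening: 0.0144
finger_force: 49.7
```

Emit:
drive_tool --moves '[[[-1,0.001,0,0,0,0,0],[-1,0.002,0,0,0,0,0],[-1,0.002,0,0,0,0,0]]]'

```text
clock: 21.9
tool_pos: [0.5034, -0.0052, 0.046]
orientation: [[0.979, 0.205, -0.001], [0.205, -0.979, -0.002], [-0.001, 0.001, -1.0]]
ft_force: [-3.9, -4.4, 12.8]
opening: 0.0144
finger_force: 50.0
```

Emit:
drive_tool --moves '[[[-1,0.001,0,0,0,0,0],[-1,0.003,0,0,0,0,0],[-1,0.003,0,0,0,0,0]]]'

```text
clock: 22.15
tool_pos: [0.5033, -0.0052, 0.0459]
orientation: [[0.979, 0.205, -0.004], [0.205, -0.979, -0.002], [-0.004, 0.002, -1.0]]
ft_force: [-9.2, -4.3, 19.1]
opening: 0.0144
finger_force: 50.7
```

Hard stop at full travel (joint ≈ 68 mm). Relax, release, rise and check.

Emit:
drive_tool --moves '[[[-1,-0.003,0,0,0,0,0],[-0.8,-0.003,0,0,0,0,0],[-0.4,-0.003,0,0,0,0,0],[0,-0.003,0,0,0,0,0],[0.2,-0.003,0,0,0,0,0]]]'

```text
clock: 22.57
tool_pos: [0.504, -0.0038, 0.0453]
orientation: [[0.978, 0.206, -0.0], [0.206, -0.978, 0.0], [-0.0, -0.0, -1.0]]
ft_force: [-0.1, -0.2, 0.3]
opening: 0.0486
finger_force: 0.0
```

Emit:
drive_tool --moves '[[[0.2,0,0,0,0,0,0],[0.2,0,0,-0.04,0,0,0],[0.2,0,0,-0.1,0,0,0],[0.2,0,0,-0.18,0,0,0],[0.2,0,0,-0.26,0,0,0]]]'

```text
clock: 22.98
tool_pos: [0.5033, -0.0037, 0.1761]
orientation: [[0.978, 0.207, -0.002], [0.207, -0.978, 0.001], [-0.002, -0.001, -1.0]]
ft_force: [0.9, -0.7, 0.0]
opening: 0.0515
finger_force: 0.0
```

Emit:
drive_tool --moves '[[[0.2,-0.1,0,-0.04,0,0,0],[0.2,-0.14,0,-0.08,0,0,0],[0.2,-0.14,0,-0.08,0,0,0],[0.2,-0.14,0,-0.08,0,0,0],[0.2,-0.14,0,-0.08,0,0,0]]]'

```text
clock: 23.4
tool_pos: [0.4362, -0.0184, 0.2153]
orientation: [[0.979, 0.206, 0.001], [0.206, -0.979, -0.0], [0.001, 0.0, -1.0]]
ft_force: [0.8, 0.6, -0.2]
opening: 0.0513
finger_force: 0.0
```

```bash
python3 - <<'E'
from h import *
s=monitor.get_state(); c=optics.calibration("wrist"); im=optics.grab_frame("wrist"); cv2.imwrite("pics/w10.png",im)
print(s["clock"],np.round(s["tool_pos"],4),s["opening"])
H,S,V=masks(im); J=np.radians(11.9);xj=np.array([np.cos(J),np.sin(J)]);yj=np.array([-xj[1],xj[0]]);o0=np.array([.623,-.0608])
q,a,_=rep(c,"knobtop",((H<8)|(H>172))&(S>120)&(V>200),None,.075); d=q[:2]-o0; print("knob jig",d@xj,d@yj)
E
```

```text
23.4 [ 0.4362 -0.0184  0.2153] 0.05131117895917334
knobtop px [250.3  91.8] ctr [ 0.5026 -0.0041  0.075 ] size [0.0141 0.0135] ang 146.09
knob jig -0.1061528060258188 0.08032496925312915
```

View pics/w10.png

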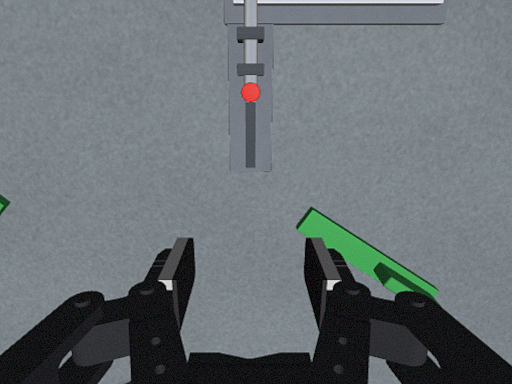

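The picture shows the knob at (250,92), the bolt running over the strip's plain end, and the strip's front edge along row 4. The knob at jig x = -106 mm means the bolt is home. One last numeric check that the strip is still flush, from a wrist view closer to the jig.

Emit:
drive_tool --moves '[[[0.2,0.07,0.03,-0.02,0,0,0],[0.2,0.14,0.06,-0.04,0,0,0],[0.2,0.2,0.08,-0.04,0,0,0],[0.2,0.2,0.08,-0.04,0,0,0],[0.2,0.2,0.08,-0.04,0,0,0]]]'

```text
clock: 23.87
tool_pos: [0.5434, -0.0366, 0.2331]
orientation: [[0.978, 0.206, -0.003], [0.206, -0.978, 0.001], [-0.002, -0.002, -1.0]]
ft_force: [-0.4, 0.3, -1.1]
opening: 0.0515
finger_force: 0.0
```

Emit:
drive_tool --moves '[[[0.2,0,0,0,0,0,0],[0.2,0,0,0,0,0,0],[0.2,0,0,0,0,0,0],[0.2,0,0,0,0,0,0]]]'

```text
clock: 24.2
tool_pos: [0.5414, -0.0368, 0.2353]
orientation: [[0.978, 0.207, -0.0], [0.207, -0.978, -0.0], [-0.0, 0.0, -1.0]]
ft_force: [-0.6, -0.2, -0.4]
opening: 0.0508
finger_force: 0.0
```

```bash
python3 - <<'E'
from h import *
c=optics.calibration("wrist"); im=optics.grab_frame("wrist"); cv2.imwrite("pics/w11.png",im)
V=masks(im)[2]; J=np.radians(11.9);xj=np.array([np.cos(J),np.sin(J)]);yj=np.array([-xj[1],xj[0]]);o0=np.array([.623,-.0608])
for y in (.09,.06,.0,-.03,-.07,-.09):
    u,v=proj(c,[[*(o0-.03*xj+y*yj),.02]])[0]; u=int(round(u)); v=int(round(v))
    if not (10<v<375 and 0<=u<512): print(y,"out",u,v); continue
    col=V[v-9:v+10,u]; r=v-9+np.argmin(np.diff(col))+.5; P=ray(c,[[u,r]],.02)[0,:2]-o0; print("y",round(P@yj,4),"front edge x",round(P@xj,4))
u,v=proj(c,[[*(o0-.008*xj+.096*yj),.02]])[0]; r=V[int(round(v)),int(u)-12:int(u)+12]; e=int(u)-12+np.argmax(np.diff(r))+.5
print("plain end y",(ray(c,[[e,v]],.02)[0,:2]-o0)@yj)
t=optics.calibration("top"); imt=optics.grab_frame("top"); d=cv2.absdiff(imt,cv2.imread("pics/top0.png")).max(2)>45
for k in cv2.findContours(d.astype(np.uint8),0,2)[0]:
    if cv2.contourArea(k)>12: print("changed",cv2.boundingRect(k))
E
```

```text
y 0.09 front edge x -0.0302
y 0.0596 front edge x -0.0302
y -0.0002 front edge x -0.0302
y -0.0296 front edge x -0.0302
y -0.0695 front edge x -0.0301
y -0.0905 front edge x -0.0301
plain end y 0.09580432112720746
changed (130, 212, 18, 30)
changed (144, 180, 21, 34)
changed (221, 79, 174, 305)
```

The strip is flush along its full length and reaches y = +95.8 mm. The bolt is home and the arm is clear, so I'm handing in.

```bash
python3 -c "from cell import finish_job; print(finish_job())"
```

```text
the job is handed in; nothing more can be done
None
```

The straightedge lies flat and flush against the white bar, blue grip up, spanning its whole length (jig y -94 to +96 mm), the bolt is fully home over its plain end, and the job was handed in at about 24 s of the 70 s allowed.

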